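# Free the label reel: left-hand clamp knob and slotted keeper

### The arm

A 6-joint arm with a two-finger parallel gripper is mounted at the origin on the work surface. World frame = base frame: x ahead of the robot, y to its left, z up, the work surface at z = 0. Lengths are in m, angles in degrees, forces in N, time in s.
With the tool pointing down it reaches from about 0.4 to 0.825 m from the base axis. Payload 7 kg.
Tool frame: the origin (TCP) lies midway between the tips of the shut fingers; the grasp point (between the pads) lies 19 mm behind it; z points along the fingers, y is the line along which they close (so a half turn about z gives the same grasp; the last joint's range is limited). The gripper opens to 88 mm and grips with 3 to 60 N. Pads are 19 mm wide; open, the fingers measure 130 mm over their backs; the gripper's body (78 mm by 193 mm) begins 47 mm behind the grasp point.
Start: joints at [89.502, 20.546, 0.682, 0, -70.136, -16.507], TCP at [0.197, 0.645, 0.227] pointing down, gripper open.
Joint ranges: [-176.03, 176.03], [-82.01, 121.73], [-58.28, 71.71], [-173.87, 95.51], [-174.79, -0.11], [-173.66, 173.66]. Speed limits (degrees/s): [136.94, 136.94, 172.46, 180, 180, 180].

### API

Orientations are given as [roll, pitch, yaw] about the fixed x, y, z axes, in that order (R = Rz(yaw) Ry(pitch) Rx(roll)).
In Python, from plant import ctrl gives the robot as it stands. The module is installed in compiled form; this text tells all that it offers.
- The arm moves only by the tool send_rows, never from a script. Its argument "plan" is a list that holds one entry, the list of rows, each a list of 6 numbers: the shift along the tool's x, y, z in normalised numbers (1 is 800 mm), then the turn, a rotation vector about the tool's x, y, z in fractions of the full range, 1 being 180 degrees. A call has 1 to 8 rows; each row is the pose to reach, as a shift and turn from the pose commanded when the call began, along the tool's axes at that moment; what a row does not reach only later rows make up. A row lasts 1/12 s, in which the tool goes at most 41.7 mm and 7.16 degrees, less where a joint would pass 70% of its speed; a pose out of reach is approached as far as the arm can. A call with a gripper value outside its range is refused whole. "fingers" is the opening, from 0 (shut) to 1 (fully open), set as the call begins (left out, the last holds). The fingers move at their own pace and stop on an object; the grip force is fixed at half the most. Time passes only in rows, so rows that repeat a pose let the fingers close. It gives the time, the measured TCP pose, the force, the opening and the grip force at its end, in the units of the state.
- ctrl.get_obs(): the state, without advancing time (a new reading comes with each control period).
- ctrl.snapshot(name): name is "scene" or "top"; returns a dict with "img" (400x640x3 uint8, red, green, blue), "K" (3x3 intrinsics, pixels), "k1" (the pictures are not rectified: a ray, as slopes to the right and down, at radius r is drawn at 1 + k1 r^2 times it, then the intrinsics apply), "pose" (4x4, takes a point from camera to world coordinates). Camera axes: x right, y down, z forward; pixel columns grow to the right and rows downward; lengths in m; the calibration is good to about 2 mm. A picture is of the moment at which its call begins. There is no depth.
- ctrl.close_job(): hands the job in; it is judged then, once.
The state is a dict: "clock": time; "joint_pos": joint angles; "qvel": joint speeds; "tau": joint torques, N m; "tool_pos": TCP position; "orientation": TCP orientation; "force": force on the tool from outside, world axes, zero at the start; "moment": the same for the moment, N m; "opening": finger opening in m; "gripper_force": force on a finger pad.
Only numpy, scipy, OpenCV 4.12 (cv2) and the standard library are available. Lean on these libraries where they do the work, as an engineer would, in place of code of your own. Each camera call takes 0.05 s, during which the arm holds its last target. There are 200 camera calls.

### The job

The label reel has to be freed for changing. Its black clamp knob has a left-hand thread: loosen it by turning it clockwise (seen from above) until you feel it come up against its stop, and no further, because forcing it tears its rubber bush; then draw the red slotted keeper plate straight out sideways from under it and lay it flat in the blue tray, fin upwards. The weighted stand is only standing on the counter: do not twist or shove it out of place, do not wrench the keeper against the pad or knob, and leave everything else where it is.

Things in the scene. Friction and masses are not known exactly. Their poses are not given: they have to be found in the camera images.
- stand: grey square weighted stand, 150 x 150 x 26, loose on the counter (about 1.4 kg; it slides at about 9 N sideways and turns at about 0.5 N m), carrying a white label reel 130 in diameter whose top is 75 above the counter. Origin: centre of the underside, on the vertical axis of spindle, pad and knob; z up.
- stand_corner (a point): yellow mark on the stand's top near one corner, at (-60, 60, 26) in the stand's frame. The stand's spindle, through the keeper's slot, is 14 in diameter
- knob_top (a point): centre of the top of the black bar-shaped clamp knob: bar 54 long (its own x), 14 wide (y), 28 high, this point on the spindle axis; x runs along the bar (white dash on the +x half). Tight it is 136 above the counter. Grip the bar across its 14 mm width from above; more than one grasp is needed
- knob: the same knob; origin: centre of its underside. Turned clockwise it first has free play on its screw, 0 to 1.1 rad left (differs each time, hardly any resistance, no rise), then takes the screw along against about 0.12 N m, rising 3.1 mm per rad; after 1.6 rad of screw travel (5 mm of rise) it meets its stop, where the resistance climbs. Counter-clockwise it only takes up the play, then jams
- sleeve_mark (a point): point fixed to the brass threaded sleeve hidden under the pad, 20 from the axis. The sleeve sits in a rubber bush in the spindle and twists with the moment on the screw, 1.7 N m per rad (so about 0.07 rad while the screw turns, more at the stop); beyond 0.25 rad (0.42 N m) the bush tears. It springs back when let go
- bush_mark (a point): point fixed to the stand where sleeve_mark is when the sleeve is not twisted; 5 mm between the two is a twist of 0.25 rad
- pad: dark steel pressure pad under the knob, disc 40 in diameter, 6 thick, does not turn, rises with the screw; origin: centre of its underside, 80.3 above the counter when tight (0.3 above the keeper's top face)
- keeper: red slotted keeper plate lying on the reel: 5 thick, 50 wide (y), from x = -81 to x = +23, 140 g. Origin: underside, on the spindle axis when in place; z up. A slot 17 wide runs from x = -9 and is open at the +x end, so it is drawn out along its own -x; clear of pad and spindle after 50
- keeper_lips (a point): midway between two small lips on the prong ends, at (20, 0, 8.5) in the keeper's frame: each 5.5 (x) x 11 (y), centred at y = +17.5 and -17.5, 3.5 high above the plate's top. They catch on the pad unless it has risen by more than 3.2 (knob nearly at its stop)
- keeper_fin (a point): middle of the top edge of the keeper's upright fin, its handle: 36 long (keeper's x), 10 thick (y), rising 22 above the plate's top face; at (-62, 0, 27) in the keeper's frame, top 102 above the counter at the start
- keeper_mid (a point): middle of the keeper's underside, at (-29, 0, 0) in its frame
- tray: blue open tray fixed to the counter, outside 190 (x) x 140 (y) x 28 high, walls and floor 4 thick; origin: centre of the underside. It changes places with a grey divided bin
- jar: green glass jar, 60 across, 70 high; a bystander, origin at the centre of its underside
- tape: roll of tape, 100 across, 48 high; a bystander, origin at the centre of its underside
- stapler: red and black stapler, 140 long, 54 high; a bystander, origin at the centre of its underside
- pen_cup: black pen cup, 76 across, 100 high; a bystander, origin at the centre of its underside
- spray: white bottle, 72 across, 200 high; a bystander, origin at the centre of its underside
- spare_reel: spare white reel, 120 across, 50 high, lying flat; a bystander, origin at the centre of its underside
- calculator: white calculator, 150 x 85 x 18; a bystander, origin at the centre of its underside

How it is judged (in metres and radians):
On the way, in this order (a step that is already met when the one before it is completed fails the run):
1. the knob is loosened to its stop while the keeper is still in place (z of knob_top in the frame of stand above 0.1404 m and horizontal distance between keeper and stand below 0.008 m), for 0.2 s.
2. the keeper is drawn out clear of the spindle (horizontal distance between keeper and stand above 0.05 m), for 0.1 s.
At the end, for the whole second after the job is handed in: The keeper lies at rest on the floor of the blue tray, flat (within 7 degrees), fin up, its middle within 60 mm (along the tray) and 50 mm (across) of the tray's centre, not resting on a wall; the knob is still loosened (risen at least 4 mm) and everything is released (x of keeper_mid in the frame of tray between -0.06 and 0.06 m and y of keeper_mid in the frame of tray between -0.05 and 0.05 m and z of keeper in the frame of tray below 0.009 m and z of keeper_fin in the frame of tray above 0.025 m and angle between keeper's own z axis and vertical below 0.12 rad and linear speed of keeper below 0.02 m/s and z of knob_top in the frame of stand above 0.14 m); the robot touches nothing.
It fails at once if the screw is forced: its sleeve is twisted by more than 0.25 rad (5 mm between the two marks, about 0.42 N m) (distance between sleeve_mark and bush_mark above 0.005 m).
It fails at once if the stand is shoved or twisted by more than 6 mm at its centre or marked corner (distance of any of stand, stand_corner from where it was at the start of the episode above 0.006 m).
It fails at once if the keeper is wrenched against the pad or the knob above it with more than 15 N (pressing down on the knob while it is still tight does not count) (contact force between keeper and pad above 15 N and (horizontal distance between keeper and stand above 0.0015 m or z of knob_top in the frame of stand above 0.1375 m)).
It fails at once if a bystander is shifted by more than 20 mm (distance of any of jar, tape, stapler, pen_cup, spray, spare_reel, calculator from where it was at the start of the episode above 0.02 m).
It also fails if it takes over 72 s, if anything falls off the work surface, if the arm or the gripper's body presses on something with over 40 N, if the wrist force passes 120 N, or if a joint passes its speed limit or range.

## Working session

There is one attempt and no reset: what is moved stays moved. The work goes in short steps, Python scripts to look and compute and a tool call to move; the robot and the scene stay as the last step left them, time stands still between calls to the robot, and variables do not carry over. Pictures are saved under pics/ and viewed, at most 10 in all, crops included, and the job is handed in when it is done.

Besides the shell and the picture viewer there is one more tool, called after "Call:" as a command line: name --argument value ..., lists and objects as JSON in quotes. send_rows: Moves the arm, as the interface text tells. Its arguments: {"type":"object","properties":{"plan":{"type":"array","items":{"type":"array","items":{"type":"array","items":{"type":"number"}}}},"fingers":{"type":"number"}},"required":["plan"]}

```bash
mkdir -p pics
python3 - <<'E'
from plant import ctrl
import cv2,numpy as np
for n in("scene","top"):
    s=ctrl.snapshot(n); cv2.imwrite(f"pics/{n}0.png",s["img"][:,:,::-1])
    print(n,s["K"].tolist(),s["k1"],np.round(s["pose"],4).tolist())
print(ctrl.get_obs())
E
```

```text
scene [[457.45635065199593, 0.0, 320.3675972820417], [0.0, 457.45635065199593, 205.87260607922295], [0.0, 0.0, 1.0]] -0.04646460910883573 [[-0.1368, 0.8084, -0.5725, 1.2739], [0.9905, 0.1193, -0.0683, 0.098], [0.013, -0.5764, -0.8171, 1.1218], [0.0, 0.0, 0.0, 1.0]]
top [[511.64911181190695, 0.0, 329.01380288159817], [0.0, 511.64911181190695, 196.6331920690539], [0.0, 0.0, 1.0]] -0.09171862177601872 [[-0.0118, -0.9886, 0.1504, 0.2992], [-0.9999, 0.0101, -0.012, 0.018], [0.0103, -0.1505, -0.9886, 1.8398], [0.0, 0.0, 0.0, 1.0]]
{'clock': 0.1, 'joint_pos': array([ 8.95016253e+01,  2.05874736e+01,  6.39739220e-01, -1.77009008e-02,
       -7.01353507e+01, -1.65054495e+01]), 'qvel': array([-0.0305378 , -0.06126346,  0.19350195,  0.01653227, -0.05690281,
       -0.041771  ]), 'tau': array([-3.33670185e-03, -5.84165311e+01,  2.93753082e+01,  7.01569766e+00,
        1.01664191e-02, -5.20884669e-05]), 'tool_pos': array([0.19730855, 0.64507054, 0.22572032]), 'orientation': array([ 1.79915611e+02, -7.65197286e-03, -1.70098454e+01]), 'force': array([0.48965459, 0.03059878, 0.91537765]), 'moment': array([ 0.0055404 ,  0.0186289 , -0.00974565]), 'gripper_force': 0.0, 'opening': 0.08733991742324618}
```

View pics/top0.png

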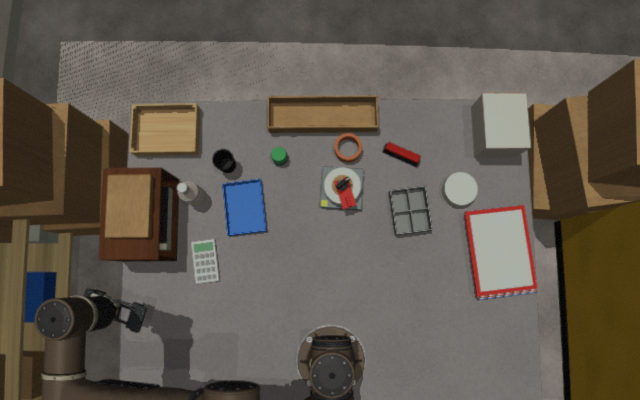

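View pics/scene0.png

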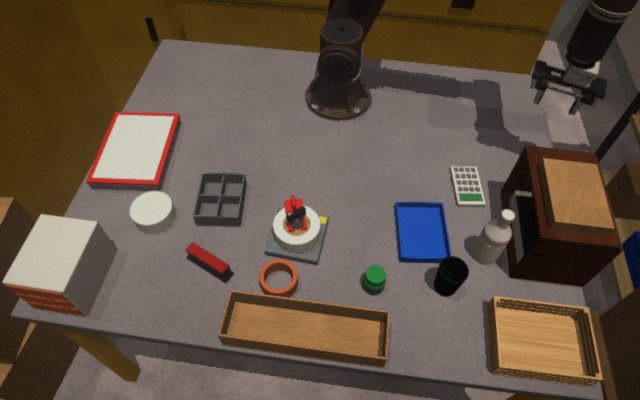

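The top view shows the stand at about (342,188), the fin at about (347,200), the blue tray at (245,208) and the grey bin at (410,210). Next I'll enlarge the stand in both views.

Run:
```python
import cv2,numpy as np
a=cv2.imread("pics/top0.png")[160:215,312:372]; b=cv2.imread("pics/scene0.png")[188:268,258:338]
a=cv2.resize(a,(480,440),interpolation=cv2.INTER_CUBIC)
b=cv2.resize(b,(320*3//2,480),interpolation=cv2.INTER_CUBIC)[:, :]
cv2.imwrite("pics/crop_t.png",cv2.resize(cv2.imread("pics/top0.png")[160:215,312:372],(720,660)[0:2] if 0 else (600,550),interpolation=cv2.INTER_CUBIC))
cv2.imwrite("pics/crop_s.png",cv2.resize(cv2.imread("pics/scene0.png")[190:265,260:335],(600,600),interpolation=cv2.INTER_CUBIC))
```

```text
(no output)
```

View pics/crop_t.png

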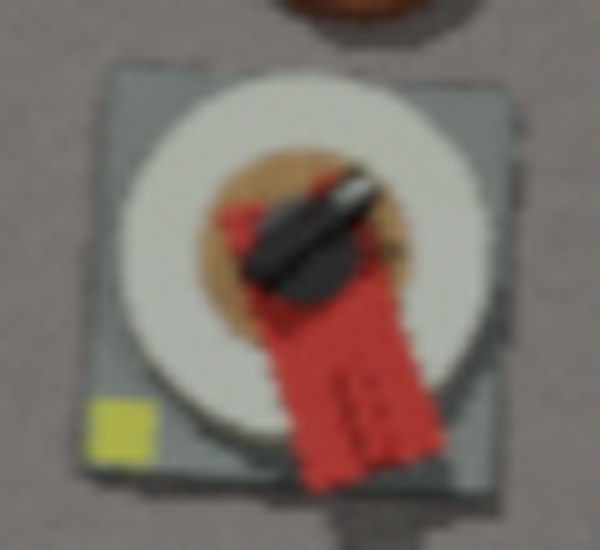

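View pics/crop_s.png

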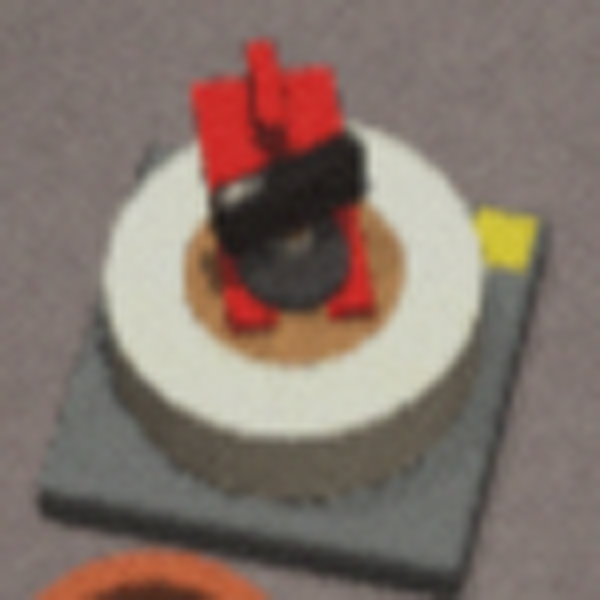

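The crops show the stand, the knob (white dash towards upper right in the top view), and the keeper pointing to lower right. I'll turn these pixels into positions now.

```bash
cat > h.py <<'E'
from plant import ctrl
import cv2,numpy as np
def ray(s,px,z):
    k=np.array([s["k1"],0,0,0,0.])
    n=cv2.undistortPoints(np.array(px,float).reshape(-1,1,2),s["K"],k).reshape(-1,2)
    P=s["pose"]; d=np.c_[n,np.ones(len(n))]@P[:3,:3].T
    return P[:3,3]+d*((z-P[2,3])/d[:,2])[:,None]
def proj(s,X):
    P=s["pose"]; c=(np.atleast_2d(X)-P[:3,3])@P[:3,:3]; n=c[:,:2]/c[:,2:]
    n=n*(1+s["k1"]*(n**2).sum(1))[:,None]
    return n*s["K"][0,0]+s["K"][:2,2]
E
python3 - <<'E'
from h import *
S={n:ctrl.snapshot(n) for n in("scene","top")}
def g(n,name,pts,z,raw=0):
    p=np.array(pts,float)
    if not raw: p=(p+.5)/(10 if n=="top" else 8)-.5+((312,160) if n=="top" else (260,190))
    print(n,name,np.round(ray(S[n],p,z)[:,:2],4).tolist())
g("top","yellow",[(122,432)],.026); g("scene","yellow",[(508,240)],.026)
g("top","standcorners",[(115,65),(510,85),(500,490),(85,465)],.026)
g("scene","standcorners",[(42,492),(465,575),(548,225)],.026)
g("top","reel",[(305,256),(120,256),(490,256)],.075); g("scene","reel",[(293,279)],.075)
g("top","keeper r,l rear; front l,r",[(447,440),(308,492),(222,210),(345,165)],.080)
g("scene","keeper rear",[(193,85),(333,68),(237,325),(362,312)],.080)
g("top","knob ends mid",[(250,268),(370,178)],.136); g("scene","knob ends mid",[(222,210),(355,155)],.136)
g("scene","fin ends",[(261,45),(270,105)],.102)
g("top","tray",[(224,183),(262,180),(268,233),(230,237)],.028,1)
g("scene","tray",[(396,204),(442,203),(450,260),(401,261)],.028,1)
g("top","bin",[(389,190),(424,187),(431,233),(397,236)],.028,1)
E
```

```text
top yellow [[0.5532, 0.0151]]
scene yellow [[0.5527, 0.0206]]
top standcorners [[0.6873, 0.0162], [0.6786, -0.1267], [0.5308, -0.1199], [0.5414, 0.0284]]
scene standcorners [[0.6784, -0.1235], [0.6892, 0.0243], [0.5442, 0.0339]]
top reel [[0.6079, -0.0496], [0.6085, 0.0152], [0.6073, -0.1144]]
scene reel [[0.6113, -0.0462]]
top keeper r,l rear; front l,r [[0.5416, -0.0977], [0.5239, -0.0491], [0.6236, -0.0206], [0.6392, -0.0639]]
scene keeper rear [[0.5397, -0.0938], [0.5252, -0.0464], [0.6353, -0.061], [0.6241, -0.0204]]
top knob ends mid [[0.5933, -0.0286], [0.6238, -0.0697]]
scene knob ends mid [[0.627, -0.065], [0.5993, -0.0258]]
scene fin ends [[0.5349, -0.0696], [0.5596, -0.0621]]
top tray [[0.6284, 0.3738], [0.6379, 0.2366], [0.4466, 0.2139], [0.4336, 0.3489]]
scene tray [[0.4683, 0.226], [0.4447, 0.3615], [0.6347, 0.3805], [0.6567, 0.2476]]
top bin [[0.5968, -0.2201], [0.6065, -0.3474], [0.44, -0.3661], [0.4309, -0.2439]]
```

The axis is at about (0.610, -0.048), the keeper's yaw about +17°, the knob's about -54° and the tray centre about (0.54, 0.293). I'll write a small helper that gives the shift in tool axes, then move away from the cabinet.

```bash
cat >> h.py <<'E'
from scipy.spatial.transform import Rotation as R
def to(x,y,z,yaw):
    "shift (cm) and turn (deg) in tool axes from the measured pose to a tool-down pose"
    o=ctrl.get_obs(); A=R.from_euler("xyz",o["orientation"],degrees=True)
    B=R.from_euler("xyz",[180,0,yaw],degrees=True)
    d=A.inv().apply(np.array([x,y,z])-o["tool_pos"])*100
    return np.round(np.r_[d,(A.inv()*B).as_rotvec(degrees=True)],2).tolist()
def st():
    o=ctrl.get_obs()
    for k in("clock","joint_pos","tool_pos","orientation","force","moment","opening","gripper_force"): print(k,np.round(o[k],4))
E
python3 - <<'E'
from h import *
print(to(.25,.42,.30,-17)); print(to(.61,-.048,.30,-54))
S={n:ctrl.snapshot(n) for n in("scene","top")}
print(ray(S["top"],[(185,188)],.2),ray(S["scene"],[(508,215)],.2))
E
```

```text
[11.62, 20.0, -7.38, 0.06, -0.01, -0.01]
[59.74, 54.22, -7.34, 0.05, -0.02, 36.99]
[[0.58195948 0.46794975 0.2       ]] [[0.58779791 0.48266452 0.2       ]]
```

Careful with the scale: shifts go in shares of 800 mm and turns go in shares of 180 degrees. That gives: 31 cm / 80 = 0.3875, 30 cm / 80 = 0.375, 12 degrees / 180 = 0.0667.

Call:
send_rows --plan '[[[0.145,0.25,-0.0925,0,0,0],[0.145,0.25,-0.0925,0,0,0],[0.145,0.25,-0.0925,0,0,0],[0.145,0.25,-0.0925,0,0,0],[0.145,0.25,-0.0925,0,0,0],[0.145,0.25,-0.0925,0,0,0],[0.375,0.3875,-0.0925,0,0,0.0667],[0.375,0.3875,-0.0925,0,0,0.0667]]]' --fingers 0.45

```text
clock: 0.97
tool_pos: [0.3058, 0.3572, 0.3021]
orientation: [-179.8, 0.0, -29.2]
force: [0.6, 0.9, -0.0]
opening: 0.0419
gripper_force: 0.0
```

```bash
python3 -c "
from h import *
st();print(to(.61,-.048,.22,-54))"
```

```text
clock 0.9667
joint_pos [ 7.35032e+01 -1.88670e+00 -1.68806e+01  4.00000e-03 -7.48053e+01
 -1.27184e+01]
tool_pos [0.3058 0.3572 0.3021]
orientation [-1.798033e+02  4.040000e-02 -2.921410e+01]
force [ 0.6048  0.9305 -0.0144]
moment [ 0.0961 -0.1637  0.0149]
opening 0.0419
gripper_force 0.0
[46.33, 20.55, 8.11, -0.18, 0.08, 24.79]
```

Converted, 46 cm / 80 = 0.575, 20.5 cm / 80 = 0.2563, 24.8 degrees / 180 = 0.1378.

Call:
send_rows --plan '[[[0.575,0.2563,0.1,0,0,0.1378],[0.575,0.2563,0.1,0,0,0.1378],[0.575,0.2563,0.1,0,0,0.1378],[0.575,0.2563,0.1,0,0,0.1378],[0.575,0.2563,0.1,0,0,0.1378],[0.575,0.2563,0.1,0,0,0.1378],[0.575,0.2563,0.1,0,0,0.1378],[0.575,0.2563,0.1,0,0,0.1378]]]'

```text
clock: 1.63
tool_pos: [0.5046, 0.0935, 0.2483]
orientation: [-179.9, -0.0, -53.8]
force: [0.8, 1.6, 0.1]
opening: 0.0394
gripper_force: 0.0
```

Converted, 15 cm / 80 = 0.1875, 6 cm / 80 = 0.075.

Call:
send_rows --plan '[[[0.1875,0.075,0.0125,0,0,0],[0.1875,0.075,0.0125,0,0,0],[0.1875,0.075,0.0125,0,0,0],[0.1875,0.075,0.0125,0,0,0],[0.1875,0.075,0.0125,0,0,0]]]'

```text
clock: 2.05
tool_pos: [0.5443, -0.0662, 0.2374]
orientation: [179.9, -0.0, -54.1]
force: [0.2, 1.7, 0.3]
opening: 0.0395
gripper_force: 0.0
```

```bash
python3 -c "
from h import *
st();print(to(.61,-.048,.19,-54))"
```

```text
clock 2.05
joint_pos [ 1.35778e+01  8.25890e+00 -1.44402e+01  5.05000e-02 -6.74006e+01
  2.23384e+01]
tool_pos [ 0.5443 -0.0662  0.2374]
orientation [ 1.79890e+02 -5.20000e-03 -5.40644e+01]
force [0.2147 1.7493 0.3486]
moment [ 0.1323 -0.0372  0.0348]
opening 0.0395
gripper_force 0.0
[2.39, -6.4, 4.73, 0.11, -0.01, -0.06]
```

Converted, -6.4 cm / 80 = -0.08, 4.7 cm / 80 = 0.0588.

Call:
send_rows --plan '[[[0.03,-0.08,0.0588,0,0,0],[0.03,-0.08,0.0588,0,0,0],[0.03,-0.08,0.0588,0,0,0],[0.03,-0.08,0.0588,0,0,0],[0.03,-0.08,0.0588,0,0,0]]]'

```text
clock: 2.47
tool_pos: [0.6096, -0.0426, 0.1908]
orientation: [179.9, 0.0, -53.8]
force: [0.0, 0.4, 0.7]
opening: 0.0392
gripper_force: 0.0
```

```bash
python3 -c "
from h import *
st();print(to(.61,-.048,.118,-54))
i=ctrl.snapshot('scene')['img'];cv2.imwrite('pics/a.png',cv2.resize(i[150:270,230:390],(800,600),interpolation=cv2.INTER_CUBIC)[:,:,::-1])"
```

```text
clock 2.4667
joint_pos [ 1.42990e+01  1.60518e+01 -1.06182e+01  1.10000e-02 -6.34041e+01
  2.18964e+01]
tool_pos [ 0.6096 -0.0426  0.1908]
orientation [ 1.799276e+02  1.850000e-02 -5.379970e+01]
force [0.0056 0.3597 0.7318]
moment [ 0.0405 -0.0244  0.051 ]
opening 0.0392
gripper_force 0.0
[0.46, 0.27, 7.29, 0.07, 0.02, 0.2]
```

View pics/a.png

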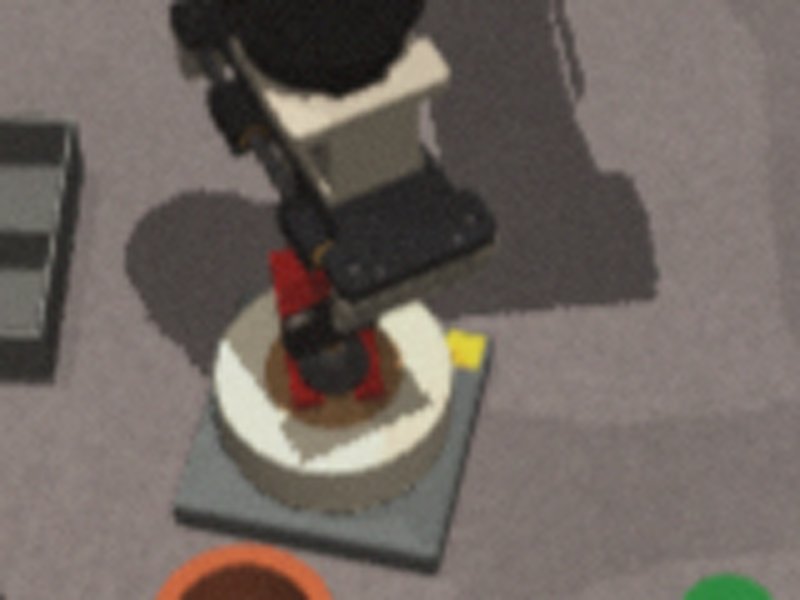

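The gripper is over the knob bar with its fingers astride it (knob at about (310,330) in the crop). Descending now.

Converted, 7 cm / 80 = 0.0875, 0.45 cm / 80 = 0.0056, 0.2 degrees / 180 = 0.0011.

Call:
send_rows --plan '[[[0.0056,0.0031,0.0375,0,0,0.0011],[0.0056,0.0031,0.075,0,0,0.0011],[0.0056,0.0031,0.0875,0,0,0.0011],[0.0056,0.0031,0.0875,0,0,0.0011],[0.0056,0.0031,0.0875,0,0,0.0011],[0.0056,0.0031,0.0875,0,0,0.0011]]]' --fingers 0.36

```text
clock: 3.02
tool_pos: [0.6116, -0.0475, 0.1238]
orientation: [-179.8, -0.1, -54.0]
force: [-0.5, -0.0, 0.7]
opening: 0.0317
gripper_force: 0.0
```

```bash
python3 -c "
from h import *
st();print(to(.61,-.048,.110,-54))"
```

```text
clock 3.0167
joint_pos [ 1.38010e+01  1.94543e+01 -1.53098e+01  4.66000e-02 -5.50383e+01
  2.22062e+01]
tool_pos [ 0.6116 -0.0475  0.1238]
orientation [-1.798315e+02 -1.101000e-01 -5.396630e+01]
force [-0.5288 -0.0041  0.6756]
moment [ 0.0524 -0.0303  0.0475]
opening 0.0317
gripper_force 0.0
[-0.06, 0.16, 1.38, -0.17, -0.11, 0.03]
```

Converted, 1.4 cm / 80 = 0.0175, 0.1 cm / 80 = 0.0013.

Call:
send_rows --plan '[[[-0.0006,0.0013,0.0175,0,0,0],[-0.0006,0.0013,0.0175,0,0,0],[-0.0006,0.0013,0.0175,0,0,0],[-0.0006,0.0013,0.0175,0,0,0],[-0.0006,0.0013,0.0175,0,0,0],[-0.0006,0.0013,0.0175,0,0,0]]]' --fingers 0.22

```text
clock: 3.52
tool_pos: [0.6097, -0.0478, 0.1081]
orientation: [-179.9, -0.0, -54.0]
force: [0.1, 0.4, -0.5]
opening: 0.0194
gripper_force: 0.0
```

```bash
python3 -c "
from h import *
st();print(to(.61,-.048,.110,-54))"
```

```text
clock 3.5167
joint_pos [ 1.37969e+01  2.02793e+01 -1.64094e+01  1.16000e-02 -5.32424e+01
  2.21962e+01]
tool_pos [ 0.6097 -0.0478  0.1081]
orientation [-1.799397e+02 -3.470000e-02 -5.400000e+01]
force [ 0.101   0.4407 -0.4906]
moment [ 0.0538 -0.0535  0.0418]
opening 0.0194
gripper_force 0.0
[0.03, -0.01, -0.19, -0.06, -0.03, 0.0]
```

Converted, -0.2 cm / 80 = -0.0025.

Call:
send_rows --plan '[[[0,0,-0.0025,0,0,0],[0,0,-0.0025,0,0,0],[0,0,-0.0025,0,0,0],[0,0,-0.0025,0,0,0]]]' --fingers 0.18

```text
clock: 3.85
tool_pos: [0.6093, -0.0479, 0.1094]
orientation: [-180.0, -0.0, -54.0]
force: [-0.0, -0.2, 0.4]
opening: 0.0158
gripper_force: 0.0
```

Call:
send_rows --plan '[[[0,0,0,0,0,0],[0,0,0,0,0,0],[0,0,0,0,0,0],[0,0,0,0,0,0]]]' --fingers 0.1

```text
clock: 4.18
tool_pos: [0.6089, -0.0481, 0.1092]
orientation: [180.0, 0.0, -54.0]
force: [-1.6, -0.8, 2.1]
opening: 0.0136
gripper_force: 30.0
```

```bash
python3 -c "
from h import *
st()"
```

```text
clock 4.1833
joint_pos [ 1.37877e+01  2.02035e+01 -1.63511e+01  7.60000e-03 -5.34862e+01
  2.21979e+01]
tool_pos [ 0.6089 -0.0481  0.1092]
orientation [ 1.799599e+02  9.800000e-03 -5.400990e+01]
force [-1.5533 -0.826   2.0804]
moment [-0.4968  0.7975  0.0163]
opening 0.0136
gripper_force 29.9681
```

Converted, 20 degrees / 180 = 0.1111.

Call:
send_rows --plan '[[[0,0,0,0,0,0.0222],[0,0,0,0,0,0.0444],[0,0,0,0,0,0.0667],[0,0,0,0,0,0.0889],[0,0,0,0,0,0.1111],[0,0,0,0,0,0.1111]]]'

```text
clock: 4.68
tool_pos: [0.6084, -0.0484, 0.1092]
orientation: [179.9, -0.0, -74.2]
force: [-3.0, -2.5, 3.6]
opening: 0.0136
gripper_force: 30.0
```

```bash
python3 -c "
from h import *
st()"
```

```text
clock 4.6833
joint_pos [ 1.37781e+01  2.01969e+01 -1.63745e+01  1.24000e-02 -5.35278e+01
  2.01890e+00]
tool_pos [ 0.6084 -0.0484  0.1092]
orientation [ 1.799005e+02 -6.500000e-03 -7.419560e+01]
force [-3.0119 -2.4724  3.6045]
moment [-0.854   1.58    0.0076]
opening 0.0136
gripper_force 29.9709
```

Converted, 0.1 cm / 80 = 0.0013, -0.05 cm / 80 = -0.0006, 15 degrees / 180 = 0.0833.

Call:
send_rows --plan '[[[0.0005,0.0013,-0.0004,0,0,0.0167],[0.0005,0.0013,-0.0006,0,0,0.0333],[0.0005,0.0013,-0.0006,0,0,0.05],[0.0005,0.0013,-0.0006,0,0,0.0667],[0.0005,0.0013,-0.0006,0,0,0.0833],[0.0005,0.0013,-0.0006,0,0,0.0833]]]'

```text
clock: 5.18
tool_pos: [0.6078, -0.0485, 0.1093]
orientation: [179.9, 0.0, -89.0]
force: [-2.7, -0.1, -0.2]
opening: 0.0142
gripper_force: 30.0
```

```bash
python3 -c "
from h import *
st()"
```

```text
clock 5.1833
joint_pos [ 1.37564e+01  2.01272e+01 -1.64423e+01 -2.41000e-02 -5.34972e+01
 -1.27646e+01]
tool_pos [ 0.6078 -0.0485  0.1093]
orientation [ 1.799306e+02  4.100000e-03 -8.902260e+01]
force [-2.7183 -0.0715 -0.1866]
moment [-0.2378  1.1279  0.0607]
opening 0.0142
gripper_force 29.9679
```

Converted, 0.06 cm / 80 = 0.0008, 10 degrees / 180 = 0.0556.

Call:
send_rows --plan '[[[0,0.0008,0,0,0,0.0111],[0,0.0008,0,0,0,0.0222],[0,0.0008,0,0,0,0.0333],[0,0.0008,0,0,0,0.0444],[0,0.0008,0,0,0,0.0556],[0,0.0008,0,0,0,0.0556]]]'

```text
clock: 5.68
tool_pos: [0.6075, -0.0485, 0.1094]
orientation: [180.0, -0.0, -98.9]
force: [-2.2, -1.4, -0.3]
opening: 0.0138
gripper_force: 30.0
```

```bash
python3 -c "
from h import *
st()"
```

```text
clock 5.6833
joint_pos [ 1.37686e+01  2.00836e+01 -1.65107e+01 -1.70000e-02 -5.34503e+01
 -2.26753e+01]
tool_pos [ 0.6075 -0.0485  0.1094]
orientation [ 1.799536e+02 -4.600000e-03 -9.891690e+01]
force [-2.1673 -1.418  -0.3395]
moment [-2.672e-01  8.957e-01 -4.000e-04]
opening 0.0138
gripper_force 29.9672
```

```bash
cat >> h.py <<'E'
def avg(n=4):
    L=[]
    for _ in range(n): ctrl.snapshot("top"); L.append(ctrl.get_obs())
    for k in("force","moment","tool_pos","orientation"):
        a=np.array([o[k] for o in L]); print(k,np.round(a.mean(0),4),np.round(a.std(0),4))
    print(L[-1]["opening"],L[-1]["clock"])
E
python3 -c "
from h import *
avg()"
```

```text
force [-2.6182 -0.3221 -1.1294] [0.4201 0.4269 0.1715]
moment [-0.2137  0.8981  0.0233] [0.032  0.0301 0.0422]
tool_pos [ 0.6075 -0.0485  0.1094] [0. 0. 0.]
orientation [ 1.799564e+02 -2.800000e-03 -9.885120e+01] [0.0019 0.0014 0.0231]
0.014044809894672801 5.8833
```

Converted, 0.03 cm / 80 = 0.0004, 10 degrees / 180 = 0.0556.

Call:
send_rows --plan '[[[0,0.0004,0,0,0,0.0111],[0,0.0004,0,0,0,0.0222],[0,0.0004,0,0,0,0.0333],[0,0.0004,0,0,0,0.0444],[0,0.0004,0,0,0,0.0556],[0,0.0004,0,0,0,0.0556]]]'

```text
clock: 6.38
tool_pos: [0.6071, -0.0485, 0.1094]
orientation: [180.0, -0.0, -109.0]
force: [-2.8, 0.1, -2.3]
opening: 0.0137
gripper_force: 30.0
```

```bash
python3 -c "
from h import *
avg()"
```

```text
force [-2.8278 -0.2258 -2.1454] [0.741  0.6148 0.5128]
moment [-0.0901  1.0691  0.0404] [0.0383 0.0217 0.0177]
tool_pos [ 0.6072 -0.0485  0.1094] [0. 0. 0.]
orientation [ 1.799568e+02 -1.120000e-02 -1.089093e+02] [0.002  0.0016 0.0113]
0.013715114211332423 6.5833
```

Converted, 0.05 cm / 80 = 0.0006, 0.02 cm / 80 = 0.0003, 12 degrees / 180 = 0.0667.

Call:
send_rows --plan '[[[0.0003,0.0006,0.0003,0,0,0.0167],[0.0003,0.0006,0.0003,0,0,0.0333],[0.0003,0.0006,0.0003,0,0,0.05],[0.0003,0.0006,0.0003,0,0,0.0667],[0.0003,0.0006,0.0003,0,0,0.0667]]]'

```text
clock: 7.0
tool_pos: [0.6068, -0.0484, 0.1098]
orientation: [180.0, 0.0, -121.1]
force: [-4.7, 0.8, 0.7]
opening: 0.0133
gripper_force: 30.0
```

```bash
python3 -c "
from h import *
avg()"
```

```text
force [-3.8888  0.8756  1.8469] [0.3791 0.4518 0.4947]
moment [0.5434 1.7486 0.1174] [0.0474 0.0928 0.0286]
tool_pos [ 0.6069 -0.0484  0.1097] [0. 0. 0.]
orientation [ 1.799924e+02  2.900000e-03 -1.208787e+02] [0.0013 0.0007 0.0163]
0.0140559967802689 7.2
```

Call:
send_rows --plan '[[[0,0,0,0,0,0],[0,0,0,0,0,0],[0,0,0,0,0,0],[0,0,0,0,0,0]]]' --fingers 0.21

```text
clock: 7.53
tool_pos: [0.608, -0.0485, 0.1099]
orientation: [-179.9, 0.1, -121.0]
force: [-0.3, 0.0, 0.2]
opening: 0.0182
gripper_force: 0.0
```

```bash
python3 -c "
from h import *
avg()"
```

```text
force [-0.3132  0.0173  0.0295] [0.6993 0.5823 0.3912]
moment [ 0.1107 -0.0934 -0.0173] [0.0144 0.0237 0.0222]
tool_pos [ 0.6076 -0.0485  0.1098] [0.0002 0.     0.0001]
orientation [-1.799469e+02  3.700000e-02 -1.209933e+02] [0.0151 0.0103 0.0039]
0.01809856536272078 7.7333
```

Knob axis refined to (0.6079, -0.0467) by force and position. I'll recentre and regrip.

Converted, -0.17 cm / 80 = -0.0021, 0.07 cm / 80 = 0.0009.

Call:
send_rows --plan '[[[-0.0021,0.0009,0,0,0,0],[-0.0021,0.0009,0,0,0,0],[-0.0021,0.0009,0,0,0,0],[-0.0021,0.0009,0,0,0,0]]]'

```text
clock: 8.07
tool_pos: [0.6073, -0.0467, 0.1096]
orientation: [-180.0, -0.0, -121.0]
force: [0.2, -0.4, 0.5]
opening: 0.0187
gripper_force: 0.0
```

Call:
send_rows --plan '[[[0,0,0,0,0,0],[0,0,0,0,0,0],[0,0,0,0,0,0],[0,0,0,0,0,0]]]' --fingers 0.1

```text
clock: 8.4
tool_pos: [0.6074, -0.0468, 0.1096]
orientation: [-180.0, -0.0, -121.0]
force: [0.5, -0.9, -0.2]
opening: 0.0145
gripper_force: 29.1
```

```bash
python3 -c "
from h import *
avg()"
```

```text
force [ 0.7975 -1.4254 -0.2701] [0.5206 0.3645 0.509 ]
moment [-0.3833 -0.3736  0.1055] [0.0442 0.028  0.0208]
tool_pos [ 0.6073 -0.0468  0.1096] [0. 0. 0.]
orientation [-1.799906e+02 -1.100000e-03 -1.210042e+02] [0.0009 0.0011 0.0028]
0.01431248910225922 8.6
```

Converted, -0.16 cm / 80 = -0.002, -0.03 cm / 80 = -0.0004, 30 degrees / 180 = 0.1667.

Call:
send_rows --plan '[[[-0.0003,-0.0003,-0.0004,0,0,0.0278],[-0.0003,-0.0004,-0.0006,0,0,0.0556],[-0.0003,-0.0004,-0.001,0,0,0.0833],[-0.0003,-0.0004,-0.0014,0,0,0.1111],[-0.0003,-0.0004,-0.0018,0,0,0.1389],[-0.0003,-0.0004,-0.002,0,0,0.1667],[-0.0003,-0.0004,-0.002,0,0,0.1667]]]'

```text
clock: 9.18
tool_pos: [0.6073, -0.0467, 0.1111]
orientation: [180.0, -0.0, -151.2]
force: [-0.5, -1.2, -0.3]
opening: 0.0144
gripper_force: 29.1
```

```bash
python3 -c "
from h import *
avg()"
```

```text
force [-0.5368 -0.5565  0.373 ] [0.3102 0.336  0.2376]
moment [-0.1195  0.1725  0.0895] [0.0272 0.0758 0.0133]
tool_pos [ 0.6073 -0.0467  0.1111] [0. 0. 0.]
orientation [ 1.799876e+02 -2.590000e-02 -1.508656e+02] [0.0007 0.0022 0.0362]
0.014012856017742279 9.3833
```

Very clean. Another 35°.

Converted, -0.2 cm / 80 = -0.0025, -0.17 cm / 80 = -0.0021, 35 degrees / 180 = 0.1944.

Call:
send_rows --plan '[[[0,0,-0.0004,0,0,0.0278],[0,0,-0.0008,0,0,0.0556],[0,0,-0.0011,0,0,0.0833],[0,0,-0.0015,0,0,0.1111],[0,0,-0.0019,0,0,0.1389],[0,0,-0.0021,0,0,0.1667],[0,0,-0.0025,0,0,0.1944],[0,0,-0.0025,0,0,0.1944]]]'

```text
clock: 10.05
tool_pos: [0.6074, -0.0466, 0.113]
orientation: [180.0, -0.0, 173.9]
force: [-0.5, 0.8, 0.5]
opening: 0.014
gripper_force: 29.1
```

```bash
python3 -c "
from h import *
avg()"
```

```text
force [-1.7093  0.4937  0.0554] [0.599  0.3504 0.1961]
moment [0.2256 0.3426 0.0964] [0.0306 0.0468 0.0262]
tool_pos [ 0.6074 -0.0466  0.113 ] [0. 0. 0.]
orientation [ 1.799966e+02 -2.740000e-02  1.741878e+02] [0.0013 0.0014 0.0292]
0.01421559463158369 10.25
```

Converted, -0.07 cm / 80 = -0.0009, -0.04 cm / 80 = -0.0005, 13 degrees / 180 = 0.0722.

Call:
send_rows --plan '[[[0,0,-0.0003,0,0,0.0222],[0,0,-0.0005,0,0,0.0444],[0,0,-0.0009,0,0,0.0722],[0,0,-0.0009,0,0,0.0722]]]'

```text
clock: 10.58
tool_pos: [0.6074, -0.0466, 0.1137]
orientation: [180.0, -0.0, 160.9]
force: [-0.9, 1.1, -1.0]
opening: 0.0143
gripper_force: 29.1
```

```bash
python3 -c "
from h import *
avg()"
```

```text
force [-1.5805  1.5458 -0.6832] [0.4827 0.418  0.5554]
moment [0.4883 0.4744 0.1005] [0.0411 0.0554 0.0079]
tool_pos [ 0.6074 -0.0466  0.1137] [0. 0. 0.]
orientation [ 8.999950e+01 -2.230000e-02  1.611929e+02] [1.558841e+02 3.000000e-04 2.690000e-02]
0.013984901215383495 10.7833
```

Converted, -0.03 cm / 80 = -0.0004, -0.01 cm / 80 = -0.0001, 5 degrees / 180 = 0.0278.

Call:
send_rows --plan '[[[0,0,-0.0001,0,0,0.0111],[0,0,-0.0004,0,0,0.0222],[0,0,-0.0004,0,0,0.0278],[0,0,-0.0004,0,0,0.0278]]]'

```text
clock: 11.12
tool_pos: [0.6075, -0.0466, 0.1141]
orientation: [-180.0, -0.0, 156.0]
force: [-1.4, 1.4, -1.2]
opening: 0.0142
gripper_force: 29.1
```

```bash
python3 -c "
from h import *
avg()"
```

```text
force [-2.1384  1.8983 -1.2676] [0.2783 0.5298 0.2097]
moment [0.691  0.5921 0.13  ] [0.0141 0.0405 0.0298]
tool_pos [ 0.6075 -0.0466  0.114 ] [0. 0. 0.]
orientation [-8.999800e+01 -1.750000e-02  1.560805e+02] [1.558832e+02 1.700000e-03 1.430000e-02]
0.013785577778234007 11.3167
```

Converted, 3 degrees / 180 = 0.0167.

Call:
send_rows --plan '[[[0,0,0,0,0,0.0111],[0,0,0,0,0,0.0167],[0,0,0,0,0,0.0167]]]'

```text
clock: 11.57
tool_pos: [0.6075, -0.0467, 0.1141]
orientation: [-180.0, -0.0, 153.0]
force: [-2.6, 2.7, -1.2]
opening: 0.0141
gripper_force: 29.1
```

```bash
python3 -c "
from h import *
avg(6)"
```

```text
force [-2.3764  2.2971 -0.8451] [0.0972 0.3332 0.5546]
moment [0.8472 0.7459 0.1594] [0.0402 0.0437 0.0248]
tool_pos [ 0.6075 -0.0467  0.1141] [0. 0. 0.]
orientation [-1.799977e+02 -1.020000e-02  1.530400e+02] [0.0014 0.0017 0.0122]
0.013922694149597832 11.8667
```

Converted, 2 degrees / 180 = 0.0111.

Call:
send_rows --plan '[[[0,0,0,0,0,0.0056],[0,0,0,0,0,0.0111],[0,0,0,0,0,0.0111]]]'

```text
clock: 12.12
tool_pos: [0.6075, -0.0467, 0.1141]
orientation: [-180.0, -0.0, 150.9]
force: [-2.1, 2.5, -0.9]
opening: 0.0143
gripper_force: 29.2
```

```bash
python3 -c "
from h import *
avg(6)"
```

```text
force [-2.5381  2.6017 -1.0596] [0.4934 0.3912 0.2066]
moment [0.9486 0.8898 0.1863] [0.0475 0.0234 0.0242]
tool_pos [ 0.6076 -0.0467  0.1141] [0. 0. 0.]
orientation [-1.799981e+02 -5.900000e-03  1.509953e+02] [0.0011 0.0014 0.0124]
0.01438242691439686 12.4167
```

Converted, 2 degrees / 180 = 0.0111.

Call:
send_rows --plan '[[[0,0,0,0,0,0.0056],[0,0,0,0,0,0.0111],[0,0,0,0,0,0.0111]]]'

```text
clock: 12.67
tool_pos: [0.6076, -0.0467, 0.1141]
orientation: [-180.0, -0.0, 148.9]
force: [-3.7, 2.3, -1.7]
opening: 0.0143
gripper_force: 29.3
```

```bash
python3 -c "
from h import *
avg(6)"
```

```text
force [-2.5617  2.4459 -1.0132] [0.5917 0.4682 0.6095]
moment [1.0068 0.9684 0.2657] [0.0135 0.0216 0.0355]
tool_pos [ 0.6076 -0.0467  0.1141] [0. 0. 0.]
orientation [-1.799978e+02 -3.900000e-03  1.489946e+02] [0.0016 0.0018 0.0134]
0.01421551367153527 12.9667
```

At the stop: the moment climbed from 0.10 to 0.27 N m. Releasing and rising.

Call:
send_rows --plan '[[[0,0,0,0,0,0],[0,0,0,0,0,0],[0,0,0,0,0,0],[0,0,0,0,0,0]]]' --fingers 0.33

```text
clock: 13.3
tool_pos: [0.6084, -0.0469, 0.1146]
orientation: [180.0, 0.1, 149.0]
force: [0.3, -0.3, -0.2]
opening: 0.0283
gripper_force: 0.0
```

Converted, -8 cm / 80 = -0.1, -5 cm / 80 = -0.0625.

Call:
send_rows --plan '[[[0,0,-0.025,0,0,0],[0,0,-0.0625,0,0,0],[0,0,-0.1,0,0,0],[0,0,-0.1,0,0,0],[0,0,-0.1,0,0,0]]]'

```text
clock: 13.72
tool_pos: [0.6091, -0.0466, 0.1967]
orientation: [179.8, 0.2, 149.0]
force: [-0.4, -0.1, -1.0]
opening: 0.029
gripper_force: 0.0
```

```bash
python3 -c "
from h import *
st();print(to(.5486,-.0648,.18,-163))"
```

```text
clock 13.7167
joint_pos [ 1.393830e+01  1.557610e+01 -1.048940e+01  3.310000e-02 -6.364050e+01
 -1.349598e+02]
tool_pos [ 0.6091 -0.0466  0.1967]
orientation [179.8133   0.229  148.9928]
force [-0.3613 -0.1059 -0.9658]
moment [-0.0296 -0.108   0.0041]
opening 0.029
gripper_force 0.0
[4.26, -4.68, 1.63, 0.08, 0.29, -48.01]
```

```bash
python3 -c "
from h import *
print(to(.47,-.23,.22,-163))"
```

```text
[2.47, -22.88, -2.42, 0.08, 0.29, -48.01]
```

Converted, -22.9 cm / 80 = -0.2863, 2.5 cm / 80 = 0.0313, -48 degrees / 180 = -0.2667.

Call:
send_rows --plan '[[[0.0313,-0.2863,-0.03,0,0,-0.2667],[0.0313,-0.2863,-0.03,0,0,-0.2667],[0.0313,-0.2863,-0.03,0,0,-0.2667],[0.0313,-0.2863,-0.03,0,0,-0.2667],[0.0313,-0.2863,-0.03,0,0,-0.2667],[0.0313,-0.2863,-0.03,0,0,-0.2667],[0.0313,-0.2863,-0.03,0,0,-0.2667],[0.0313,-0.2863,-0.03,0,0,-0.2667]]]'

```text
clock: 14.38
tool_pos: [0.467, -0.2313, 0.2178]
orientation: [180.0, -0.0, -162.9]
force: [-0.2, 0.1, -0.7]
opening: 0.0289
gripper_force: 0.0
```

Run:
```python
from h import *
o=[]
for n,(x,y) in(("scene",(258,187)),("top",(312,157))):
    i=ctrl.snapshot(n)['img'][y:y+80,x:x+66,::-1]
    o.append(cv2.resize(i,(396,480),interpolation=cv2.INTER_CUBIC))
cv2.imwrite('pics/b.png',np.hstack(o)); st()
```

```text
clock 14.4833
joint_pos [-4.61430e+00  6.44500e+00 -1.92448e+01 -8.30000e-03 -6.43463e+01
 -6.86235e+01]
tool_pos [ 0.4681 -0.2302  0.2176]
orientation [ 1.799799e+02 -3.080000e-02 -1.632414e+02]
force [-1.3368  0.2353 -0.5845]
moment [ 0.1521 -0.2001 -0.0159]
opening 0.0288
gripper_force 0.0
```

View pics/b.png

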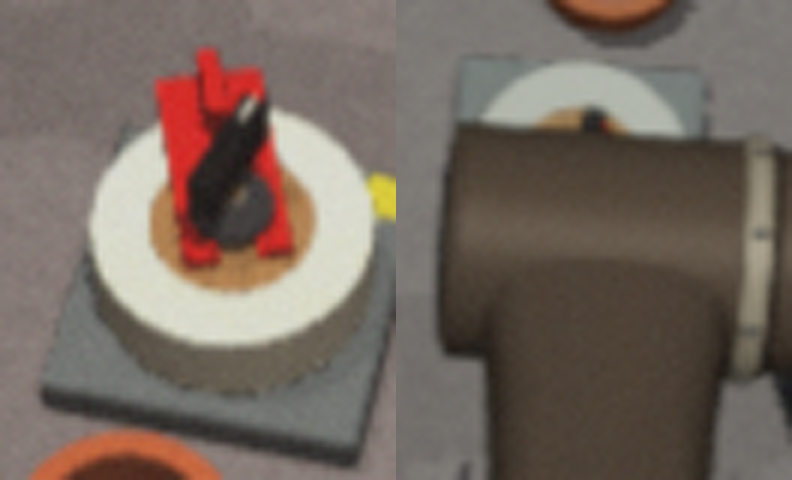

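The scene crop shows the knob turned to about 150° and the keeper still in place, with its rear corners at (157,82) and (265,70) and the fin's far end at (207,50).

Run:
```python
from h import *
s=ctrl.snapshot("scene")
f=lambda p,z:np.round(ray(s,(np.array(p)+.5)/6-.5+(258,187),z)[:,:2]+(-.0034,-.0005),4).tolist()
print(f([(157,82),(265,70)],.08), f([(187,265),(214,262),(265,255),(292,248)],.08), f([(208,52)],.102))
# predicted pixels of keeper points for the assumed pose
for yaw in(15,17,19):
    c,q=np.cos(np.radians(yaw)),np.sin(np.radians(yaw)); M=np.array([[c,-q],[q,c]])
    P=np.array([[-81,25,80],[-81,-25,80],[23,25,80],[23,-25,80],[-80,5,102],[-80,-5,102]])/1e3
    X=np.c_[P[:,:2]@M.T+(.6113,-.0462),P[:,2]]
    print(yaw,np.round((proj(s,X)-(258,187)+.5)*6-.5).tolist())
print(to(.5486,-.0648,.16,-163))
```

```text
[[0.5365, -0.0941], [0.5222, -0.0452]] [[0.6339, -0.0624], [0.6305, -0.0507], [0.6236, -0.0288], [0.6182, -0.0174]] [[0.5317, -0.0699]]
15 [[268.0, 72.0], [162.0, 82.0], [292.0, 258.0], [180.0, 269.0], [224.0, 50.0], [203.0, 52.0]]
17 [[262.0, 71.0], [156.0, 84.0], [293.0, 257.0], [182.0, 271.0], [218.0, 50.0], [197.0, 53.0]]
19 [[256.0, 71.0], [150.0, 86.0], [295.0, 255.0], [184.0, 272.0], [212.0, 51.0], [191.0, 54.0]]
[-12.46, 13.47, 5.75, 0.02, -0.04, -0.19]
```

Converted, 13.5 cm / 80 = 0.1688, -12.5 cm / 80 = -0.1563.

Call:
send_rows --plan '[[[-0.1563,0.1688,0.0125,0,0,0],[-0.1563,0.1688,0.0125,0,0,0],[-0.1563,0.1688,0.0125,0,0,0],[-0.1563,0.1688,0.0125,0,0,0],[-0.1563,0.1688,0.05,0,0,0],[-0.1563,0.1688,0.075,0,0,0],[-0.1563,0.1688,0.075,0,0,0],[-0.1563,0.1688,0.075,0,0,0]]]'

```text
clock: 15.2
tool_pos: [0.5478, -0.0638, 0.1571]
orientation: [-180.0, -0.2, -163.0]
force: [-0.2, -0.3, -0.0]
opening: 0.029
gripper_force: 0.0
```

```bash
python3 -c "
from h import *
avg(3);print(to(.5483,-.0645,.0855,-163))"
```

```text
force [0.1726 0.1445 0.3743] [0.4994 0.1038 0.2333]
moment [ 5.870e-02 -1.573e-01  1.000e-04] [0.0196 0.0097 0.0323]
tool_pos [ 0.5489 -0.0645  0.1591] [0.0002 0.0002 0.0005]
orientation [-1.799652e+02  3.620000e-02 -1.630317e+02] [0.0034 0.0652 0.0156]
0.02890186905612356 15.35
[0.09, 0.05, 7.41, -0.04, 0.11, -0.05]
```

Converted, 7.3 cm / 80 = 0.0913, 0.05 cm / 80 = 0.0006.

Call:
send_rows --plan '[[[0.0006,0,0.025,0,0,0],[0.0006,0,0.05,0,0,0],[0.0006,0,0.075,0,0,0],[0.0006,0,0.0875,0,0,0],[0.0006,0,0.0913,0,0,0],[0.0006,0,0.0913,0,0,0],[0.0006,0,0.0913,0,0,0]]]'

```text
clock: 15.93
tool_pos: [0.5487, -0.0648, 0.0864]
orientation: [-180.0, 0.1, -163.0]
force: [1.4, 0.7, 0.5]
opening: 0.029
gripper_force: 0.0
```

Call:
send_rows --plan '[[[0,0,0,0,0,0],[0,0,0,0,0,0],[0,0,0,0,0,0]]]' --fingers 0.17

```text
clock: 16.18
tool_pos: [0.5484, -0.0645, 0.086]
orientation: [-180.0, 0.1, -163.0]
force: [0.4, -0.1, -0.3]
opening: 0.0167
gripper_force: 0.0
```

Run:
```python
from h import *
avg(3)
i=ctrl.snapshot("scene")['img'][172:247,250:350,::-1]
cv2.imwrite('pics/c.png',cv2.resize(i,(800,600),interpolation=cv2.INTER_CUBIC))
```

```text
force [ 0.1443 -0.1397  0.1193] [0.7431 0.1694 0.162 ]
moment [ 0.0563 -0.1666 -0.02  ] [0.025  0.0206 0.0232]
tool_pos [ 0.5481 -0.0645  0.0857] [0.0001 0.     0.0001]
orientation [-1.799949e+02  4.650000e-02 -1.630026e+02] [0.0011 0.0124 0.0038]
0.014906919887060069 16.3333
```

View pics/c.png

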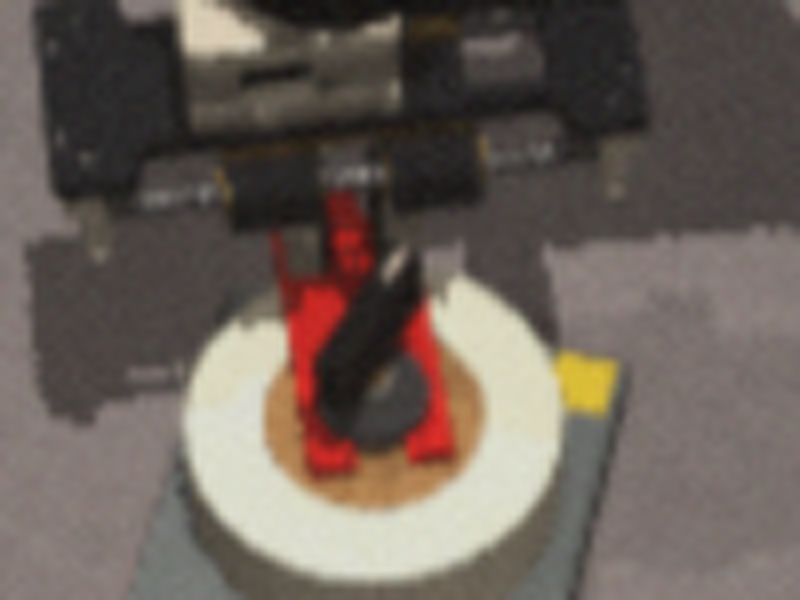

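The red fin sits centred between the fingers (about (348,240) in the crop). Closing.

Call:
send_rows --plan '[[[0,0,0,0,0,0],[0,0,0,0,0,0],[0,0,0,0,0,0],[0,0,0,0,0,0]]]' --fingers 0.06

```text
clock: 16.72
tool_pos: [0.5478, -0.0646, 0.0852]
orientation: [-180.0, -0.0, -163.0]
force: [-0.7, -0.8, 1.6]
opening: 0.0098
gripper_force: 30.0
```

```bash
python3 -c "
from h import *
avg(3)"
```

```text
force [-0.6292 -0.3213  1.2666] [0.0896 0.3817 0.4088]
moment [-0.0881 -0.0018  0.0448] [0.0081 0.0275 0.0276]
tool_pos [ 0.5479 -0.0646  0.0852] [0. 0. 0.]
orientation [-1.799953e+02 -2.000000e-04 -1.629982e+02] [0.0004 0.0016 0.0012]
0.009884885015893496 16.8667
```

Converted, 0.9 cm / 80 = 0.0113, 0.6 cm / 80 = 0.0075.

Call:
send_rows --plan '[[[0.0038,0,0,0,0,0],[0.0075,0,0,0,0,0],[0.0113,0,0,0,0,0],[0.0113,0,0,0,0,0]]]'

```text
clock: 17.2
tool_pos: [0.5386, -0.0674, 0.0852]
orientation: [180.0, -0.0, -163.0]
force: [-0.5, 0.4, 1.3]
opening: 0.0097
gripper_force: 30.0
```

```bash
python3 -c "
from h import *
avg(3)"
```

```text
force [-1.8977  0.7833  3.4765] [0.1644 0.9006 0.3094]
moment [0.2137 0.4571 0.0132] [0.026  0.1652 0.0152]
tool_pos [ 0.5386 -0.0674  0.0852] [0. 0. 0.]
orientation [ 1.799920e+02 -4.100000e-02 -1.630124e+02] [0.0009 0.0124 0.0018]
0.009784970600925388 17.35
```

Converted, 2 cm / 80 = 0.025, 1.6 cm / 80 = 0.02.

Call:
send_rows --plan '[[[0.005,0,-0.0004,0,0,0],[0.01,0,-0.0004,0,0,0],[0.015,0,-0.0004,0,0,0],[0.02,0,-0.0004,0,0,0],[0.025,0,-0.0004,0,0,0],[0.025,0,-0.0004,0,0,0]]]'

```text
clock: 17.85
tool_pos: [0.5189, -0.0734, 0.0853]
orientation: [180.0, -0.0, -163.0]
force: [-0.6, -0.1, -0.6]
opening: 0.0094
gripper_force: 30.0
```

```bash
python3 -c "
from h import *
avg(3)"
```

```text
force [ 0.0777  0.3435 -1.3017] [0.2831 0.4976 0.5518]
moment [ 0.0644 -0.1496  0.0027] [0.0081 0.0144 0.02  ]
tool_pos [ 0.5198 -0.0732  0.0855] [0.0003 0.0001 0.    ]
orientation [ 5.999720e+01 -1.380000e-02 -1.630136e+02] [1.697028e+02 1.270000e-02 4.600000e-03]
0.009854928507892873 18.0
```

Converted, 5 cm / 80 = 0.0625, 4.2 cm / 80 = 0.0525.

Call:
send_rows --plan '[[[0.0088,0,0,0,0,0],[0.0175,0,0,0,0,0],[0.0263,0,0,0,0,0],[0.035,0,0,0,0,0],[0.0438,0,0,0,0,0],[0.0525,0,0,0,0,0],[0.0625,0,0,0,0,0],[0.0625,0,0,0,0,0]]]'

```text
clock: 18.67
tool_pos: [0.4704, -0.0881, 0.0854]
orientation: [180.0, -0.0, -163.0]
force: [-0.2, -0.3, -2.2]
opening: 0.0098
gripper_force: 30.0
```

```bash
python3 -c "
from h import *
avg(3);print(to(.46,-.06,.16,-163),to(.45,.12,.16,-163))"
```

```text
force [-0.0206  0.1829 -0.873 ] [0.5564 0.1229 0.1557]
moment [ 0.0549 -0.1859 -0.0126] [0.0111 0.0228 0.0407]
tool_pos [ 0.4721 -0.0878  0.0857] [0.0005 0.0001 0.    ]
orientation [-5.999490e+01  2.600000e-02 -1.630102e+02] [1.696986e+02 1.650000e-02 9.400000e-03]
0.009942678552524016 18.8167
[0.39, 3.02, -7.43, -0.01, 0.04, -0.0] [-3.92, 20.52, -7.43, -0.01, 0.04, -0.0]
```

Converted, 16 cm / 80 = 0.2, 13 cm / 80 = 0.1625, -10 degrees / 180 = -0.0556.

Call:
send_rows --plan '[[[0,0,-0.0375,0,0,0],[0,0,-0.075,0,0,0],[0,0,-0.1,0,0,0],[0,0.025,-0.1,0,0,-0.0167],[0,0.0625,-0.1,0,0,-0.0333],[0,0.1125,-0.1,0,0,-0.0556],[0,0.1625,-0.1,0,0,-0.0556],[0,0.2,-0.1,0,0,-0.0556]]]'

```text
clock: 19.48
tool_pos: [0.425, 0.0674, 0.1657]
orientation: [180.0, 0.1, -153.0]
force: [0.1, -0.1, -1.3]
opening: 0.0095
gripper_force: 30.0
```

```bash
python3 -c "
from h import *
st();print(to(.509,.296,.13,-173))"
```

```text
clock 19.4833
joint_pos [ 3.54701e+01 -1.17700e-01 -3.37252e+01 -5.50000e-03 -5.63351e+01
 -9.84608e+01]
tool_pos [0.425  0.0674 0.1657]
orientation [ 1.799870e+02  5.610000e-02 -1.529938e+02]
force [ 0.0543 -0.063  -1.3157]
moment [ 0.0699 -0.2446  0.0298]
opening 0.0095
gripper_force 29.9942
[-17.86, 16.56, 3.6, 0.02, 0.05, 20.01]
```

Converted, 17.4 cm / 80 = 0.2175, 3.6 cm / 80 = 0.045, 20 degrees / 180 = 0.1111.

Call:
send_rows --plan '[[[-0.2063,0.2175,0.045,0,0,0.1111],[-0.2063,0.2175,0.045,0,0,0.1111],[-0.2063,0.2175,0.045,0,0,0.1111],[-0.2063,0.2175,0.045,0,0,0.1111],[-0.2063,0.2175,0.045,0,0,0.1111],[-0.2063,0.2175,0.045,0,0,0.1111],[-0.2063,0.2175,0.045,0,0,0.1111],[-0.2063,0.2175,0.045,0,0,0.1111]]]'

```text
clock: 20.15
tool_pos: [0.4937, 0.2971, 0.128]
orientation: [-179.9, -0.1, -172.9]
force: [-0.0, -0.1, -1.2]
opening: 0.0102
gripper_force: 30.0
```

Run:
```python
from h import *
avg(3);print(to(.509,.296,.03,-173))
i=ctrl.snapshot("scene")['img'][170:290,360:520,::-1]
cv2.imwrite('pics/d.png',cv2.resize(i,(800,600),interpolation=cv2.INTER_CUBIC))
```

```text
force [ 0.0765 -0.5236 -1.1904] [0.6216 0.4888 0.369 ]
moment [-0.0143 -0.1466 -0.0038] [0.0145 0.0166 0.018 ]
tool_pos [0.4933 0.2952 0.1289] [0.     0.0005 0.0003]
orientation [-1.799529e+02 -5.660000e-02 -1.729853e+02] [0.0183 0.0201 0.0303]
0.009737313998034673 20.3
[-1.58, -0.05, 9.93, -0.02, -0.03, -0.02]
```

View pics/d.png

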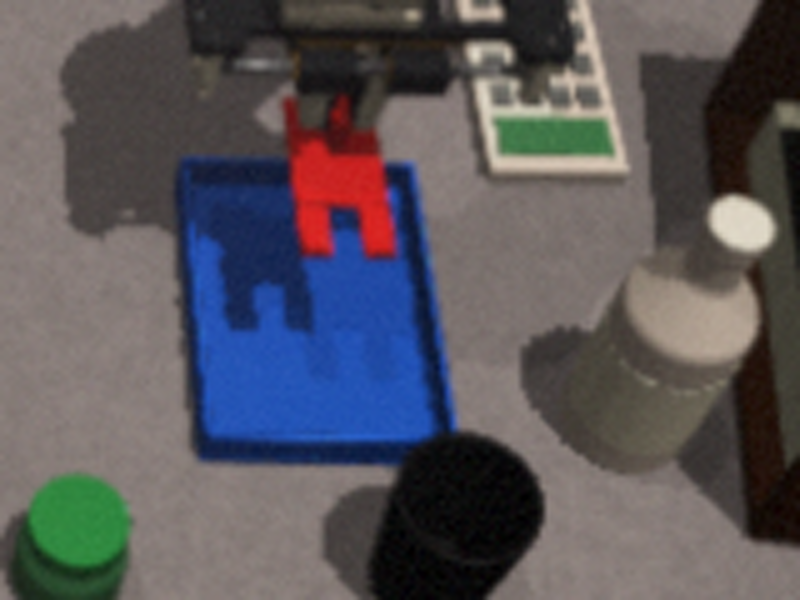

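The keeper is held level above the tray's near end (prongs at (350,250), tray rim spanning (180,160) to (455,455)). I'll shift forward and lower it.

Converted, 10 cm / 80 = 0.125, 8 cm / 80 = 0.1.

Call:
send_rows --plan '[[[-0.0238,0,0,0,0,0],[-0.0238,0,0.025,0,0,0],[-0.0238,0,0.0625,0,0,0],[-0.0238,0,0.1,0,0,0],[-0.0238,0,0.125,0,0,0],[-0.0238,0,0.125,0,0,0],[-0.0238,0,0.125,0,0,0]]]'

```text
clock: 20.93
tool_pos: [0.5123, 0.2965, 0.0295]
orientation: [-179.9, -0.1, -173.0]
force: [0.9, 0.3, 0.1]
opening: 0.0097
gripper_force: 30.0
```

```bash
python3 -c "
from h import *
avg(3);print(to(.512,.296,.0155,-173))"
```

```text
force [ 0.5323  0.2233 -1.328 ] [0.0447 0.4951 0.2855]
moment [ 0.0597 -0.1736  0.015 ] [0.0091 0.0254 0.0139]
tool_pos [0.5134 0.2979 0.0312] [0.0002 0.0004 0.0004]
orientation [ 1.799295e+02  1.146000e-01 -1.730087e+02] [0.0364 0.0394 0.0091]
0.009682645940086106 21.0833
[0.18, -0.21, 1.61, 0.11, 0.15, -0.0]
```

Converted, 1.6 cm / 80 = 0.02, 1.5 cm / 80 = 0.0188.

Call:
send_rows --plan '[[[0,0,0.005,0,0,0],[0,0,0.01,0,0,0],[0,0,0.015,0,0,0],[0,0,0.0188,0,0,0],[0,0,0.02,0,0,0],[0,0,0.02,0,0,0],[0,0,0.02,0,0,0]]]'

```text
clock: 21.67
tool_pos: [0.5123, 0.2976, 0.0142]
orientation: [-180.0, 0.0, -173.0]
force: [-3.9, -1.0, 9.0]
opening: 0.0093
gripper_force: 30.0
```

```bash
python3 -c "
from h import *
avg(3)"
```

```text
force [-3.5461 -1.4     8.4463] [0.5877 0.3957 0.3347]
moment [-0.4301  1.1995 -0.0246] [0.0124 0.0139 0.0331]
tool_pos [0.5123 0.2976 0.0142] [0. 0. 0.]
orientation [-1.799910e+02  6.900000e-03 -1.729809e+02] [0.0012 0.0015 0.0013]
0.009745814458042986 21.8167
```

On the floor. Release and rise.

Converted, -0.1 cm / 80 = -0.0013.

Call:
send_rows --plan '[[[0,0,-0.0013,0,0,0],[0,0,-0.0013,0,0,0],[0,0,-0.0013,0,0,0],[0,0,-0.0013,0,0,0],[0,0,-0.0013,0,0,0]]]' --fingers 0.3

```text
clock: 22.23
tool_pos: [0.5124, 0.2976, 0.0143]
orientation: [-180.0, -0.0, -173.0]
force: [0.5, -0.1, -0.7]
opening: 0.0261
gripper_force: 0.0
```

Converted, -14 cm / 80 = -0.175, -10 cm / 80 = -0.125.

Call:
send_rows --plan '[[[0,0,-0.0125,0,0,0],[0,0,-0.0375,0,0,0],[0,0,-0.075,0,0,0],[0,0,-0.125,0,0,0],[0,0,-0.175,0,0,0],[0.075,0,-0.175,0,0,0],[0.075,0,-0.175,0,0,0],[0.075,0,-0.175,0,0,0]]]'

```text
clock: 22.9
tool_pos: [0.4502, 0.2896, 0.1564]
orientation: [179.9, 0.0, -173.0]
force: [-0.5, -0.2, -0.6]
opening: 0.026
gripper_force: 0.0
```

Run:
```python
from h import *
avg(3)
i=ctrl.snapshot("scene")['img'][170:290,260:480,::-1]
cv2.imwrite('pics/e.png',cv2.resize(i,(800,436),interpolation=cv2.INTER_CUBIC))
```

```text
force [ 0.5954  0.1234 -0.3587] [0.4921 0.3544 0.1667]
moment [ 0.0343 -0.2027  0.0063] [0.0029 0.0796 0.0279]
tool_pos [0.4525 0.2904 0.1558] [0.0006 0.0002 0.0003]
orientation [ 1.799300e+02  7.350000e-02 -1.729433e+02] [0.0189 0.0058 0.0131]
0.026406647719065954 23.05
```

View pics/e.png

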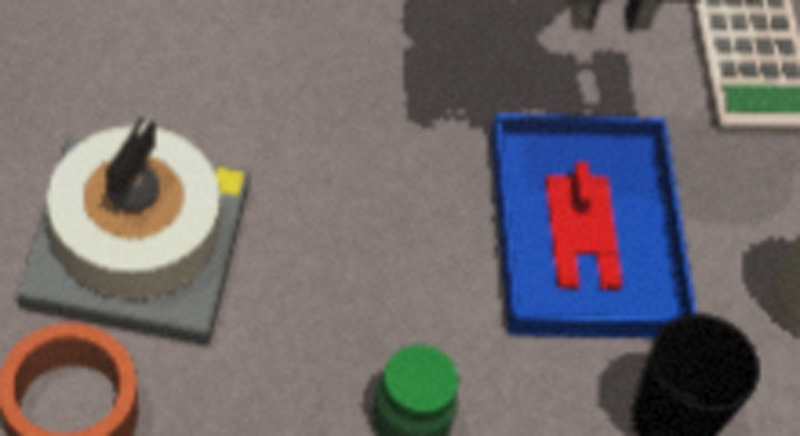

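The keeper lies flat near the middle of the tray, fin up (about (583,230)), and the stand has not visibly moved. Handing in.

```bash
python3 -c "
from plant import ctrl
print(ctrl.close_job())"
```

```text
the job is handed in; nothing more can be done
None
```

I loosened the knob to its stop, drew the keeper out and laid it flat in the blue tray, fin up, then handed the job in after about 23 s; no verdict was shown.

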